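# Inspect a contactor at the camera and hold the lamp shutter half open

## Task

Pick up the black-and-white contactor and hold it still and upright right in front of the inspection station's lens, above the blue nest, first with one of its narrow ends squarely facing the lens, then turned a quarter turn so that a broad side faces it; then lower it into the nest with a broad side facing the lens and let go. Then slide the station's sprung shutter by its orange tab to half open, pointer at the red mark, never much further, and hold it there steadily against its spring for at least two seconds; the job finishes with you still holding it, since it snaps shut when released. Leave the pliers, tape measure and eraser where they are.

Things in the scene. Friction and masses are not known exactly. Their poses are not given: they have to be found in the camera images.
- contactor: Loose contactor, about 0.33 kg, upright. Origin: centre of its underside, z up. Black block 74 (x) x 45 (y) mm, 0 to 50 mm high; white head 48 (x) x 44 (y) mm, 50 to 76 mm high, small hump to 81 mm. Broad sides (74 mm wide) look along its +y and -y, narrow ends (45 mm wide) along +x and -x; either of each pair will do. Grip across its y, fingertips about 40 mm above its underside.
- station: Fixed inspection station. Origin: underside centre of its dark base plate, 300 (x) x 200 (y) x 10 mm; -x end towards the robot. Green housing x 50..130, y -95..95 mm, roof z 130 mm. On its -x face the round black lens (y -35, z 108, front at x 38 mm, looking along -x) and under it the lamp window behind a steel shutter that opens along +y. Blue nest on the -x half.
- nest (a point): Centre of the nest's floor, at station x -80, y -35, z 10 mm; axes as the station's. The nest is a pocket 54 mm along station x and 83 mm along y inside blue walls 6 mm thick and 8 mm high: it takes the contactor's foot with a broad side to the lens (contactor y along station x), 4.5 mm of play all round.
- view_point (a point): Point on the lens axis straight above the nest, 98 mm above the nest's floor and 118 mm in front of the lens (station x -80, y -35, z 108 mm): the middle of the contactor (40 mm above its underside) is held here for viewing. Axes as the station's.
- shutter_tab (a point): Centre of the top of the shutter's orange tab, 16 (station x) x 20 (station y) x 40 mm high, on a steel arm before the housing; moves with the shutter. Shut: station x 36, y 10, z 178 mm. Tab underside z 138 mm, 8 mm above the roof, which begins 6 mm behind the tab. Pinch it from above across station y, or push it along +y. A black pointer at its back reaches over the scale.
- half_mark (a point): Centre of the red mark on the white scale on the housing's roof (station x 69, y 40, z 132 mm): the pointer (same station y as the tab) stands at it when the shutter is half open. Black marks 30 mm either side: shut (-y) and fully open (+y).
- shutter (a joint): Opening of the shutter, m: 0 shut (start), 0.060 fully open, 0.030 half open; grows as the tab moves along the station's +y. A return spring always pulls it shut: 3 N at 0, 9 N at half, 15 N fully open.
- combi_pliers: Bystander: blue-handled pliers, 51 x 140 x 13 mm, lying flat. Origin at the centre of its underside. Leave alone.
- tape_measure: Bystander: yellow and black tape measure, 37 x 80 x 65 mm, standing. Origin at the centre of its underside. Leave alone.
- eraser_green: Bystander: white and green eraser, 21 x 52 x 12 mm, lying flat. Origin at the centre of its underside. Leave alone.

How it is judged:
On the way, in this order (a step that is already met when the one before it is completed fails the run):
1. contactor held upright and still at the view point with a narrow end squarely (within 10 degrees) facing the lens (horizontal distance between contactor and view_point below 0.03 m and z of contactor in the frame of view_point between -0.075 and -0.005 m and angle between contactor's own z axis and vertical below 0.2 rad and contact force between the fingers and contactor above 0.5 N and linear speed of contactor below 0.03 m/s and angle between the x axis of contactor and the x axis of station, either way round below 0.18 rad), for 0.3 s.
2. then held there with a broad side squarely facing the lens (horizontal distance between contactor and view_point below 0.03 m and z of contactor in the frame of view_point between -0.075 and -0.005 m and angle between contactor's own z axis and vertical below 0.2 rad and contact force between the fingers and contactor above 0.5 N and linear speed of contactor below 0.03 m/s and angle between the y axis of contactor and the x axis of station, either way round below 0.18 rad), for 0.3 s.
3. lowered to within 10 mm of the nest's floor while still in the grip (horizontal distance between contactor and nest below 0.012 m and z of contactor in the frame of nest below 0.01 m and contact force between the fingers and contactor above 0.5 N), for 0.05 s.
4. seated in the nest and let go, shutter still shut (horizontal distance between contactor and nest below 0.009 m and z of contactor in the frame of nest between -0.004 and 0.004 m and angle between the y axis of contactor and the x axis of station, either way round below 0.14 rad and angle between contactor's own z axis and vertical below 0.07 rad and contact force between the fingers and contactor below 0.1 N and value of joint shutter below 0.005 m), for 0.2 s.
5. shutter held at half travel for two seconds (1.8 s counts) (value of joint shutter between 0.024 and 0.036 m and velocity of joint shutter between -0.01 and 0.01 m/s and contact force between the fingers and shutter above 3 N), for 1.8 s.
At the end, for the whole second after the job is handed in: Finishes holding: the fingers hold the shutter (more than 3 N) still at half travel, 24 to 36 mm open; the contactor stands released and upright in the nest, within 9 mm of its centre, a broad side facing the lens; pliers, tape measure and eraser within 30 mm of where they started (all of step 5 and horizontal distance between contactor and nest below 0.009 m and z of contactor in the frame of nest between -0.004 and 0.004 m and angle between the y axis of contactor and the x axis of station, either way round below 0.14 rad and angle between contactor's own z axis and vertical below 0.07 rad and contact force between the fingers and contactor below 0.1 N and contact force between contactor and shutter below 0.1 N and distance of each of combi_pliers, tape_measure, eraser_green from where it was at the start of the episode below 0.03 m); the arm keeps its last pose, push and grip.
It fails at once if shutter opened beyond 48 mm (four fifths) (value of joint shutter above 0.048 m).
It fails at once if a bystander moved more than 30 mm (distance of any of combi_pliers, tape_measure, eraser_green from where it was at the start of the episode above 0.03 m).
It also fails if it takes over 64 s, if anything falls off the work surface, if the arm or the gripper's body presses on something with over 40 N, if the wrist force passes 120 N, or if a joint passes its speed limit or range.

## Robot

A 7-joint arm with a two-finger parallel gripper is mounted at the origin on a cart in front of the work surface, level with it; the furniture and walls round the work are solid. World frame = base frame: x ahead of the robot, y to its left, z up, the work surface at z = 0. Lengths are in m, angles in rad, forces in N, time in s.
With the tool pointing down it reaches from about 0.4 to 0.85 m from the base axis. Payload 4.5 kg.
Tool frame: the origin (TCP) lies at the very end of the fingers, on their centre line; the grasp point (between the pads) lies 19 mm behind it; z points along the fingers, y is the line along which they close (so a half turn about z gives the same grasp; the last joint's range is limited). The gripper opens to 85 mm and grips with 20 to 120 N. Pads are 22 mm wide; open, the fingers measure 114 mm over their backs; the gripper's body (76 mm by 85 mm) begins 54 mm behind the grasp point. The pads swing forward as they close: fully open they stand 13 mm farther back than shut.
Start: joints at [1.241, 0.689, -0.195, 1.565, 0.157, 0.902, -0.215], TCP at [0.222, -0.584, 0.231] pointing down, gripper open.
Joint ranges: [-3.01, 3.01], [-0.46, 2.08], [-1.47, 1.51], [0.13, 2.56], [-1, 4.14], [0.04, 2.09], [-2.66, 2.66]. Speed limits (rad/s): [2.57, 2.57, 3.14, 3.14, 3.14, 3.14, 3.14].

## Interface

Orientations are given as a rotation vector (axis times angle).
In Python, from station import bot gives the robot as it stands.
- The arm moves only by the shell command python3 inch.py 'ROWS' [FORCE]. ROWS is a JSON list of rows, 1 to 12 of them, each of 7 numbers: dx, dy, dz in m, then a rotation vector rx, ry, rz in rad, then the finger opening in m; each row is the pose to reach, as a shift and turn from the pose commanded when the command began, along the tool's axes at that moment; what a row does not reach only later rows make up. A row lasts 1/8 s, in which the tool goes at most 0.0625 m and 0.188 rad, less where a joint would pass 70% of its speed; a pose out of reach is approached as far as the arm can. The fingers move at their own pace and stop on an object; FORCE is the grip in N (left out, the last holds). Time passes only in rows, so rows that do not move let the fingers close. It prints the time, the measured TCP pose, the force, the opening and the grip force at its end.
- bot.state(): the state, without advancing time (a new reading comes with each control period).
- bot.grab_frame(name): name is "side" or "top"; returns a dict with "img" (420x560x3 uint8, red, green, blue), "fx", "fy", "cx", "cy" (pixels), "R" (3x3) and "t" (3): a world point X has camera coordinates R X + t. Camera axes: x right, y down, z forward; pixel columns grow to the right and rows downward; lengths in m; the calibration is good to about 2 mm. A picture is of the moment at which its call begins. There is no depth.
- bot.job_done(): hands the job in; it is judged then, once.
The state is a dict: "clock": time; "joint_positions": joint angles; "joint_vel": joint speeds; "joint_torque": joint torques, N m; "position": TCP position; "tcp_rot": TCP orientation; "force": force on the tool from outside, world axes, zero at the start; "moment": the same for the moment, N m; "gripper_width": finger opening in m; "gripper_force": force on a finger pad.
Only numpy, scipy, OpenCV 4.12 (cv2) and the standard library are available. Lean on these libraries where they do the work, as an engineer would, in place of code of your own. Each camera call takes 0.05 s, during which the arm holds its last target. There are 200 camera calls.

## Working session

There is one attempt and no reset: what is moved stays moved. The work goes in short steps, Python scripts to look and compute and a shell command to move; the robot and the scene stay as the last step left them, time stands still between calls to the robot, and variables do not carry over. Pictures are saved under pics/ and viewed, at most 10 in all, crops included, and the job is handed in when it is done.

```bash
ls; mkdir -p pics; python3 - <<'E'
from station import bot
import cv2,numpy as np
s=bot.state();print({k:np.round(v,3) for k,v in s.items()})
for n in("side","top"):
    f=bot.grab_frame(n);cv2.imwrite(f"pics/{n}0.png",f["img"][:,:,::-1]);print(n,f["fx"],f["fy"],f["cx"],f["cy"],np.round(f["R"],4).tolist(),np.round(f["t"],4), "C",-f["R"].T@f["t"] if hasattr(f["R"],'T') else 0)
E
```

```text
inch.py
pics
station.py
{'clock': np.float64(0.0), 'joint_positions': array([ 1.241,  0.69 , -0.195,  1.566,  0.157,  0.903, -0.215]), 'joint_vel': array([-0.002, -0.   ,  0.   ,  0.001,  0.002,  0.   , -0.   ]), 'joint_torque': array([ 1.0000e-03, -5.3962e+01, -1.2660e+00, -1.5854e+01,  9.0000e-03,
        1.0000e-02, -0.0000e+00]), 'position': array([ 0.222, -0.583,  0.23 ]), 'tcp_rot': array([-3.088e+00, -5.680e-01,  1.000e-03]), 'force': array([0.331, 0.124, 0.632]), 'moment': array([0.032, 0.016, 0.028]), 'gripper_force': np.float64(0.0), 'gripper_width': np.float64(0.085)}
side 433.8325707892274 433.8325707892274 278.96062694618973 207.97886503800524 [[-0.9638, -0.2665, 0.0043], [-0.1735, 0.6153, -0.769], [0.2023, -0.7419, -0.6392]] [0.5113 0.1765 1.3896] C [0.24237722 1.05862009 1.02184187]
top 509.3601226661302 509.3601226661302 288.606046146023 217.53748398582485 [[-0.0072, -0.9999, 0.0147], [-0.9829, 0.0044, -0.1842], [0.1841, -0.0158, -0.9828]] [0.0193 0.5396 1.7767] C [0.20340074 0.0449938  1.84518705]
```

View pics/side0.png

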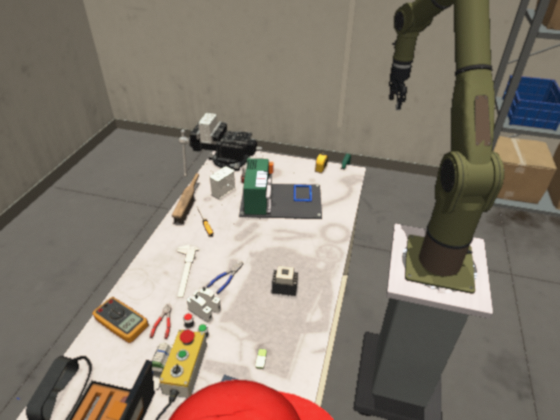

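View pics/top0.png

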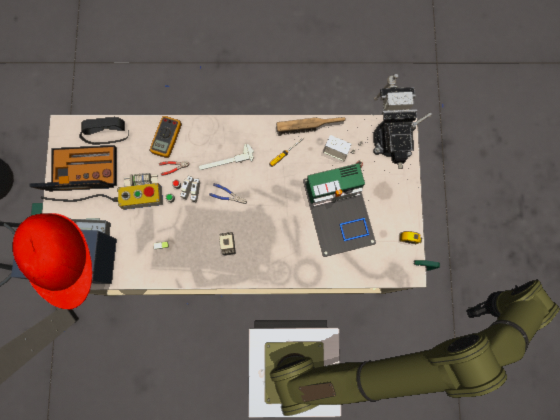

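The side view shows the contactor at about (285,281), the nest at (303,193) and the station at (280,190). In the top view the contactor is at (227,243), the nest at (355,230) and the orange tab at (339,192). Next I'll zoom in and take colour masks.

```bash
cat > h.py <<'E'
import cv2,numpy as np
from station import bot
def grab(n):
    f=bot.grab_frame(n); f["R"]=np.array(f["R"]);f["t"]=np.array(f["t"]); return f
def ray(f,u,v):
    d=f["R"].T@np.array([(u-f["cx"])/f["fx"],(v-f["cy"])/f["fy"],1]); return -f["R"].T@f["t"],d/np.linalg.norm(d)
def onz(f,u,v,z):
    c,d=ray(f,u,v); return c+d*(z-c[2])/d[2]
def tri(fa,pa,fb,pb):
    c1,d1=ray(fa,*pa);c2,d2=ray(fb,*pb)
    s=np.linalg.lstsq(np.c_[d1,-d2],c2-c1,rcond=None)[0]
    a,b=c1+d1*s[0],c2+d2*s[1]; return (a+b)/2,np.linalg.norm(a-b)
def proj(f,X):
    c=f["R"]@np.asarray(X)+f["t"]; return c[0]/c[2]*f["fx"]+f["cx"],c[1]/c[2]*f["fy"]+f["cy"]
def mask(f,lo,hi,box):
    x0,y0,x1,y1=box;m=cv2.inRange(cv2.cvtColor(f["img"],cv2.COLOR_RGB2HSV),lo,hi)
    o=np.zeros_like(m);o[y0:y1,x0:x1]=m[y0:y1,x0:x1];return o
def big(m):
    c=max(cv2.findContours(m,cv2.RETR_EXTERNAL,cv2.CHAIN_APPROX_NONE)[0],key=cv2.contourArea);return c
E
python3 - <<'E'
from h import *
S,T=grab("side"),grab("top")
for n,f,b,o in(("side",S,(235,170,335,225),(215,145,330,225)),("top",T,(330,210,380,250),(325,180,350,205))):
    c=big(mask(f,(105,120,60),(130,255,255),b)); r=cv2.minAreaRect(c);print(n,"nest",r,[onz(f,*p,.018).round(4).tolist() for p in cv2.boxPoints(r)],onz(f,*r[0],.018))
    m=mask(f,(3,150,150),(18,255,255),o);mo=cv2.moments(m,True);print("tab",mo["m00"],mo["m10"]/max(mo["m00"],1),mo["m01"]/max(mo["m00"],1))
z=lambda f,x,y,w,h:cv2.resize(f["img"][y:y+h,x:x+w],(400,300),interpolation=cv2.INTER_NEAREST)[:,:,::-1]
cv2.imwrite("pics/z.png",np.vstack([np.hstack([z(S,265,260,40,40*3//4),z(S,235,150,100,75)]),np.hstack([z(T,207,228,40,30),z(T,300,160,100,75)])]))
E
```

```text
side nest ((302.5, 193.0), (16.0, 17.0), 90.0) [[0.5411, -0.2563, 0.018], [0.4778, -0.2741, 0.018], [0.4569, -0.1775, 0.018], [0.5173, -0.1604, 0.018]] [ 0.49804005 -0.21594946  0.018     ]
tab 25.0 270.92 166.6
top nest ((353.8529357910156, 228.9117889404297), (18.190170288085938, 26.436382293701172), 75.96376037597656) [[0.5235, -0.1674, 0.018], [0.5469, -0.262, 0.018], [0.4815, -0.2758, 0.018], [0.4585, -0.1818, 0.018]] [ 0.50245019 -0.22167983  0.018     ]
tab 16.0 338.625 191.3125
```

View pics/z.png

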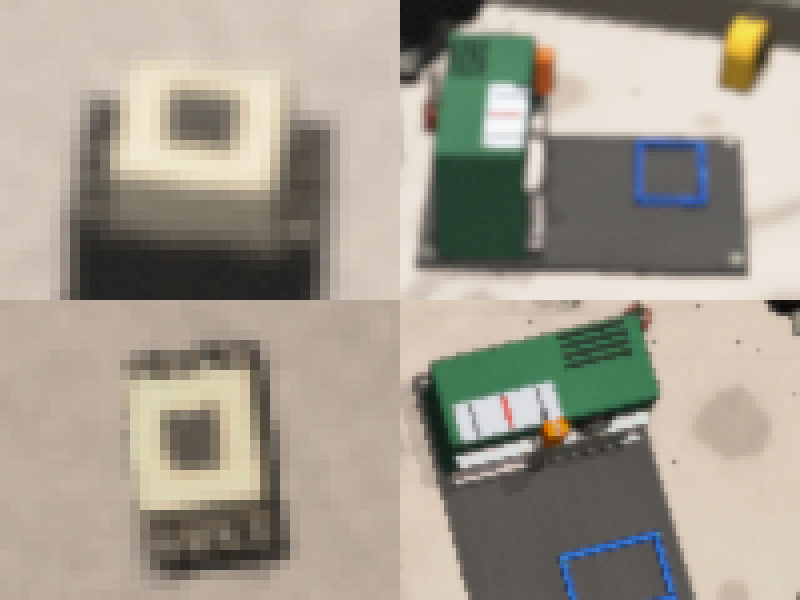

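The crops show the contactor's long axis roughly along world x, with the black ends above and below the head in the top view. The nest is a blue square, and the orange tab is by the "shut" mark. Now for precise measurements.

```bash
python3 - <<'E'
from h import *
S,T=grab("side"),grab("top")
# plate
for n,f,b in(("top",T,(300,185,390,262)),("side",S,(225,175,330,225))):
    c=big(mask(f,(0,0,0),(180,110,125),b))[:,0].astype(float)
    P=np.array([onz(f,*p,.01)[:2] for p in c])
    th=np.radians(14);ex,ey=np.array([np.cos(th),np.sin(th)]),np.array([-np.sin(th),np.cos(th)])
    o=np.array([.589,-.205]) # rough origin
    q=np.c_[(P-o)@ex,(P-o)@ey]
    for nm,sel in(("ymin",(abs(q[:,1]+.1)<.015)&(q[:,0]>-.135)&(q[:,0]<.02)),("ymax",(abs(q[:,1]-.1)<.015)&(q[:,0]>-.135)&(q[:,0]<.02)),("xmin",(abs(q[:,0]+.15)<.015)&(abs(q[:,1])<.09))):
        if sel.sum()>8:
            l=cv2.fitLine(q[sel].astype(np.float32),cv2.DIST_HUBER,0,.01,.01).ravel();print(n,nm,sel.sum(),"deg off14",np.degrees(np.arctan(l[1]/l[0])).round(2),"pt",l[2:].round(4))
# nest: outer filled contour moments, both views
nc=[]
for f,b in((S,(285,180,320,210)),(T,(330,210,380,250))):
    m=cv2.moments(cv2.drawContours(np.zeros((420,560),np.uint8),[big(mask(f,(105,100,50),(130,255,255),b))],-1,1,-1),True);nc.append((m["m10"]/m["m00"],m["m01"]/m["m00"]))
print("nest px",nc,"tri",tri(S,nc[0],T,nc[1]), onz(S,*nc[0],.014),onz(T,*nc[1],.014))
# contactor head top face (bright cream)
hc=[]
for n,f,b in(("side",S,(268,262,302,285)),("top",T,(215,228,240,260))):
    hsv=cv2.cvtColor(f["img"],cv2.COLOR_RGB2HSV);x0,y0,x1,y1=b
    m=mask(f,(18,20,195),(40,255,255),b)
    c=big(m);r=cv2.minAreaRect(c);mm=cv2.moments(cv2.drawContours(np.zeros((420,560),np.uint8),[c],-1,1,-1),True)
    hc.append((mm["m10"]/mm["m00"],mm["m01"]/mm["m00"]));print(n,"head",hc[-1],r,mm["m00"],onz(f,*hc[-1],.076),[onz(f,*p,.076)[:2].round(4).tolist() for p in cv2.boxPoints(r)])
    d=cv2.inRange(hsv,(0,0,0),(180,255,120));o=np.zeros_like(d);x0-=6;x1+=6;y1+=12;o[y0:y1,x0:x1]=d[y0:y1,x0:x1]
    u=o|m;c=big(u);r=cv2.minAreaRect(c);print("sil",r,[onz(f,*p,.05)[:2].round(4).tolist() for p in cv2.boxPoints(r)])
print("head tri",tri(S,hc[0],T,hc[1]))
tc=[]
for f,o in((S,(260,155,280,180)),(T,(330,185,350,200))):
    m=cv2.moments(mask(f,(3,130,110),(18,255,255),o),True);tc.append((m["m10"]/m["m00"],m["m01"]/m["m00"]))
print("tab",tc,tri(S,tc[0],T,tc[1]),onz(T,*tc[1],.178))
E
```

```text
top xmin 52 deg off14 -88.32 pt [-0.1556  0.0202]
side xmin 26 deg off14 -88.7 pt [-0.1531  0.0148]
nest px [(302.44444444444446, 192.75084175084174), (353.87422680412374, 228.96701030927835)] tri (array([ 0.50122512, -0.22240118,  0.01419937]), np.float64(0.003252811018799449)) [ 0.49961114 -0.22247622  0.014     ] [ 0.50290032 -0.22233518  0.014     ]
side head (284.62631578947367, 271.9947368421053) ((285.0, 272.0), (12.0, 16.0), 90.0) 190.0 [0.44859551 0.23597429 0.076     ] [[0.4762, 0.2194], [0.4309, 0.2067], [0.4197, 0.2515], [0.4637, 0.2639]]
sil ((284.67681884765625, 280.4085388183594), (25.06795883178711, 28.491336822509766), 6.340191841125488) [[0.4719, 0.3012], [0.4932, 0.1945], [0.418, 0.1851], [0.4016, 0.2917]]
top head (225.77124183006535, 241.43790849673204) ((225.71949768066406, 241.4755859375), (12.589195251464844, 11.926606178283691), 83.6598129272461) 153.0 [0.45074772 0.23695786 0.076     ] [[0.4705, 0.2606], [0.475, 0.2192], [0.4308, 0.2138], [0.4264, 0.255]]
sil ((227.11541748046875, 243.42306518554688), (22.450286865234375, 14.263994216918945), 82.87498474121094) [[0.4842, 0.2655], [0.4903, 0.2153], [0.4106, 0.2045], [0.4046, 0.2543]]
head tri (array([0.44950733, 0.23675021, 0.07695346]), np.float64(0.002199785689255911))
tab [(270.4761904761905, 167.5), (338.5833333333333, 191.79166666666666)] (array([ 0.60654589, -0.15354081,  0.15572155]), np.float64(0.0037881894417624252)) [ 0.60313412 -0.15071866  0.178     ]
```

```bash
python3 - <<'E'
from h import *
S,T=grab("side"),grab("top")
th=np.radians(15);ex,ey=np.array([np.cos(th),np.sin(th)]),np.array([-np.sin(th),np.cos(th)]);o=np.array([.5694,-.1679])
for n,f,b in(("top",T,(300,185,390,262)),("side",S,(225,175,330,225))):
    c=big(mask(f,(0,0,0),(180,110,125),b))[:,0].astype(float)
    q=np.array([onz(f,*p,.01)[:2] for p in c])-o;q=np.c_[q@ex,q@ey]
    for nm,sel in(("ymin",(abs(q[:,1]+.1)<.015)&(q[:,0]>-.135)&(q[:,0]<.02)),("ymax",(abs(q[:,1]-.1)<.015)&(q[:,0]>-.135)&(q[:,0]<.02)),("xmin",(abs(q[:,0]+.15)<.015)&(abs(q[:,1])<.085))):
        if sel.sum()>8:
            l=cv2.fitLine(q[sel].astype(np.float32),cv2.DIST_HUBER,0,.01,.01).ravel();print(n,nm,sel.sum(),"deg off15",np.degrees(np.arctan2(l[1],l[0])).round(2),"pt",l[2:].round(4))
    # nest wall edges
    c=big(mask(f,(105,100,50),(130,255,255),(285,180,320,210) if n=="side" else (330,210,380,250)))[:,0].astype(float)
    q=np.array([onz(f,*p,.014)[:2] for p in c])-o;q=np.c_[q@ex,q@ey];print("nest extents",np.percentile(q,[2,98],axis=0).round(4).tolist())
E
```

```text
top ymin 43 deg off15 -1.68 pt [-0.0613 -0.0968]
top ymax 41 deg off15 -1.47 pt [-0.0563  0.0985]
top xmin 49 deg off15 89.19 pt [-0.1459 -0.0017]
nest extents [[-0.1121, -0.0837], [-0.0442, 0.013]]
side ymin 21 deg off15 0.78 pt [-0.0553 -0.0888]
side ymax 45 deg off15 -2.06 pt [-0.0608  0.1042]
side xmin 29 deg off15 89.22 pt [-0.1432 -0.0005]
nest extents [[-0.1157, -0.0842], [-0.0453, 0.0151]]
```

```bash
cat >> h.py <<'E'
from scipy.spatial.transform import Rotation as Ro
def go(p,yaw):
    "tool-axis shift+turn to world p, tool down with tool x at yaw deg"
    s=bot.state();R0=Ro.from_rotvec(s["tcp_rot"])
    y=np.radians(yaw);Rt=Ro.from_matrix(np.array([[np.cos(y),np.sin(y),0],[np.sin(y),-np.cos(y),0],[0,0,-1]]).astype(float))
    d=R0.inv().apply(np.array(p)-s["position"]);r=(R0.inv()*Rt).as_rotvec()
    print("d",d.round(4),"rot",r.round(4),"rows",max(np.linalg.norm(d)/.0625,np.linalg.norm(r)/.188).round(2))
E
python3 -c "
from h import *
go((.42,-.12,.31),7.5);go((.4495,.2368,.17),7.5)"
```

```text
d [ 0.3498 -0.3634 -0.0787] rot [-2.000e-04  0.000e+00  2.329e-01] rows 8.17
d [ 0.5043 -0.6863  0.0613] rot [-2.000e-04  0.000e+00  2.329e-01] rows 13.66
```

```bash
python3 inch.py '[[0.06,-0.05,-0.07,0,0,0,0.085],[0.35,-0.363,-0.079,0,0,0.233,0.085],[0.35,-0.363,-0.079,0,0,0.233,0.085],[0.35,-0.363,-0.079,0,0,0.233,0.085],[0.35,-0.363,-0.079,0,0,0.233,0.085],[0.35,-0.363,-0.079,0,0,0.233,0.085],[0.35,-0.363,-0.079,0,0,0.233,0.085],[0.35,-0.363,-0.079,0,0,0.233,0.085],[0.504,-0.686,0.03,0,0,0.233,0.085],[0.504,-0.686,0.03,0,0,0.233,0.085],[0.504,-0.686,0.03,0,0,0.233,0.085],[0.504,-0.686,0.03,0,0,0.233,0.085]]' 60; python3 -c "
from h import *
go((.4495,.2368,.15),7.5)"
```

```text
clock: 1.9
position: [0.4361, 0.1007, 0.2402]
tcp_rot: [-3.135, -0.205, -0.002]
force: [2.6, 0.0, 1.4]
gripper_width: 0.0849
gripper_force: 0.0
d [ 0.0309 -0.1332  0.0902] rot [ 0.     -0.0013 -0.0004] rows 2.62
```

```bash
python3 inch.py '[[0.031,-0.133,0.09,0,0,0,0.085],[0.031,-0.133,0.09,0,0,0,0.085],[0.031,-0.133,0.09,0,0,0,0.085],[0.031,-0.133,0.09,0,0,0,0.085],[0.031,-0.133,0.09,0,0,0,0.085]]'; python3 - <<'E'
from h import *
go((.4495,.2368,.034),7.5)
S,T=grab("side"),grab("top")
z=lambda f,x,y,w,h:cv2.resize(f["img"][y:y+h,x:x+w],(400,300),interpolation=cv2.INTER_CUBIC)[:,:,::-1]
cv2.imwrite("pics/h.png",np.hstack([z(S,245,215,80,60+20-20),z(T,187,213,80,60)]))
E
```

```text
clock: 2.52
position: [0.4492, 0.2338, 0.1506]
tcp_rot: [3.134, 0.204, -0.0]
force: [0.7, 0.0, 0.5]
gripper_width: 0.085
gripper_force: 0.0
d [ 0.0008 -0.0031  0.1166] rot [ 0.001   0.0001 -0.0008] rows 1.87
```

View pics/h.png

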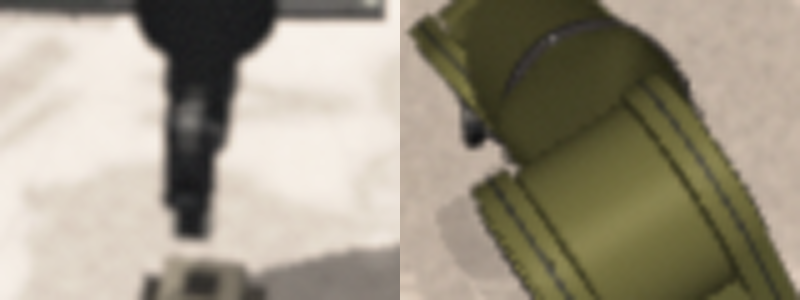

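The side crop shows the fingers above the contactor, at crop (193,235) against the head at (205,270); the arm hides it in the top view. I'll descend and grip.

```bash
python3 inch.py '[[0.001,-0.003,0.05,0,0,0,0.085],[0.001,-0.003,0.09,0,0,0,0.085],[0.001,-0.003,0.117,0,0,0,0.085],[0.001,-0.003,0.117,0,0,0,0.085],[0.001,-0.003,0.117,0,0,0,0.03],[0.001,-0.003,0.117,0,0,0,0.03],[0.001,-0.003,0.117,0,0,0,0.03],[0.001,-0.003,0.117,0,0,0,0.03],[0.001,-0.003,0.117,0,0,0,0.03],[0.001,-0.003,0.117,0,0,0,0.03]]' 60; python3 -c "
from h import *
go((.4495,.2368,.26),7.5)"
```

```text
clock: 3.88
position: [0.4506, 0.2377, 0.0349]
tcp_rot: [-3.135, -0.204, -0.004]
force: [0.0, -0.7, 7.6]
gripper_width: 0.044
gripper_force: 62.2
d [-0.0007  0.0007 -0.2251] rot [-0.0003 -0.0024 -0.0008] rows 3.6
```

```bash
python3 inch.py '[[0,0,-0.04,0,0,0,0.03],[0,0,-0.1,0,0,0,0.03],[0,0,-0.15,0,0,0,0.03],[0,0,-0.15,0,0,0,0.03]]'; python3 -c "
from h import *
go((.5012,-.2224,.16),13.8);go((.5012,-.2224,.1025),13.8)"
```

```text
clock: 4.38
position: [0.4518, 0.239, 0.1873]
tcp_rot: [-3.131, -0.204, -0.012]
force: [0.6, -0.1, -3.3]
gripper_width: 0.0446
gripper_force: 63.1
d [-0.0112  0.464   0.0256] rot [-0.0032 -0.0082 -0.1105] rows 7.44
d [-0.0117  0.4642  0.0831] rot [-0.0032 -0.0082 -0.1105] rows 7.55
```

```bash
python3 inch.py '[[0,0.03,0,0,0,0,0.03],[0,0.08,0,0,0,-0.03,0.03],[-0.003,0.135,0,0,0,-0.06,0.03],[-0.005,0.19,0,0,0,-0.09,0.03],[-0.007,0.245,0.01,0,0,-0.11,0.03],[-0.008,0.3,0.02,0,0,-0.11,0.03],[-0.01,0.35,0.025,0,0,-0.11,0.03],[-0.011,0.395,0.025,0,0,-0.11,0.03],[-0.012,0.43,0.025,0,0,-0.11,0.03],[-0.012,0.455,0.03,0,0,-0.11,0.03],[-0.012,0.464,0.045,0,0,-0.11,0.03],[-0.012,0.464,0.065,0,0,-0.11,0.03]]'; python3 -c "
from h import *
go((.5012,-.2224,.1025),13.8)"
```

```text
clock: 5.88
position: [0.4976, -0.2237, 0.1168]
tcp_rot: [-3.118, -0.376, 0.001]
force: [-0.8, 0.4, -2.3]
gripper_width: 0.0443
gripper_force: 62.9
d [ 0.0038 -0.0004  0.0143] rot [-0.0009  0.0008 -0.0007] rows 0.24
```

Position reached; I'll hold still here and verify with pictures.

```bash
python3 inch.py '[[0.002,0,0.008,0,0,0,0.03],[0.004,0,0.014,0,0,0,0.03],[0.004,0,0.014,0,0,0,0.03],[0.004,0,0.014,0,0,0,0.03],[0.004,0,0.014,0,0,0,0.03],[0.004,0,0.014,0,0,0,0.03],[0.004,0,0.014,0,0,0,0.03]]'; python3 - <<'E'
from h import *
go((.5012,-.2224,.1025),13.8)
S,T=grab("side"),grab("top")
z=lambda f,x,y,w,h:cv2.resize(f["img"][y:y+h,x:x+w],(400,300),interpolation=cv2.INTER_CUBIC)[:,:,::-1]
cv2.imwrite("pics/v1.png",np.hstack([z(S,240,145,100,75),z(T,300,170,100,75)]))
E
```

```text
clock: 6.75
position: [0.5022, -0.223, 0.1046]
tcp_rot: [3.119, 0.377, 0.0]
force: [-0.1, 0.8, -3.2]
gripper_width: 0.0446
gripper_force: 62.9
d [-0.0009 -0.0008  0.0021] rot [ 0.0003 -0.0003 -0.0002] rows 0.04
```

View pics/v1.png

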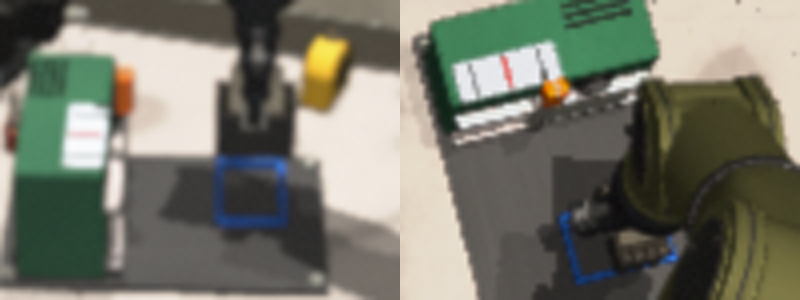

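The contactor is upright in the grip above the nest, narrow end towards the lens. Before the quarter turn I'll check the joints to choose its direction.

```bash
python3 -c "
from h import *
print(bot.state()['joint_positions'].round(3))"
```

```text
[ 0.481  0.786 -0.247  1.899  0.369  0.5   -1.353]
```

q7 increases with yaw, so I'll turn to +103.8°, which is rz negative.

```bash
python3 inch.py '[[0,0,0,0,0,-0.12,0.03],[0,0,0,0,0,-0.28,0.03],[0,0,0,0,0,-0.44,0.03],[0,0,0,0,0,-0.6,0.03],[0,0,0,0,0,-0.76,0.03],[0,0,0,0,0,-0.92,0.03],[0,0,0,0,0,-1.08,0.03],[0,0,0,0,0,-1.24,0.03],[0,0,0,0,0,-1.4,0.03],[0,0,0,0,0,-1.52,0.03],[0,0,0,0,0,-1.571,0.03],[0,0,0,0,0,-1.571,0.03]]'; python3 inch.py '[[0,0,0,0,0,0,0.03],[0,0,0,0,0,0,0.03],[0,0,0,0,0,0,0.03],[0,0,0,0,0,0,0.03],[0,0,0,0,0,0,0.03]]'; python3 - <<'E'
from h import *
go((.5012,-.2224,.1025),103.8)
S,T=grab("side"),grab("top")
z=lambda f,x,y,w,h:cv2.resize(f["img"][y:y+h,x:x+w],(400,300),interpolation=cv2.INTER_CUBIC)[:,:,::-1]
cv2.imwrite("pics/v2.png",np.hstack([z(S,270,155,60,45),z(T,320,195,80,60)]))
E
```

```text
clock: 8.35
position: [0.502, -0.2232, 0.1043]
tcp_rot: [-1.94, -2.471, 0.0]
force: [-0.7, 0.1, -2.0]
gripper_width: 0.0444
gripper_force: 62.8
clock: 8.98
position: [0.5022, -0.2229, 0.1044]
tcp_rot: [1.938, 2.472, -0.0]
force: [0.1, -0.0, -3.2]
gripper_width: 0.0443
gripper_force: 62.8
d [ 0.0007 -0.0009  0.0019] rot [0.     0.0001 0.0001] rows 0.04
```

View pics/v2.png

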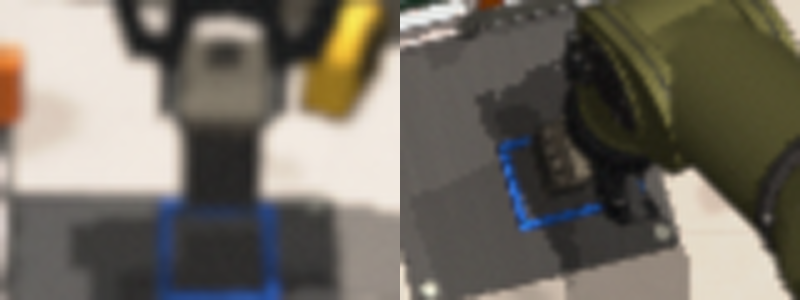

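The contactor is upright with its broad side to the lens. Its offset along the grip's free axis still needs checking: the end face's lower edge is at about side (303.3,184.5), and the head's +y edge is near top (349.5,226.5).

```bash
python3 - <<'E'
from h import *
S,T=grab("side"),grab("top")
th=np.radians(13.8);ex,ey=np.array([np.cos(th),np.sin(th),0]),np.array([-np.sin(th),np.cos(th),0]);n=np.array([.5012,-.2224,0])
p=bot.state()["position"];c0=p-[0,0,.034]
for k in("block end bottom",c0+.037*ey),("head end bottom",c0+.024*ey+[0,0,.05]),("head end top",c0+.024*ey+[0,0,.076]),("block end top",c0+.037*ey+[0,0,.05]):
    print(k[0],"pred side",np.round(proj(S,k[1]),1),"top",np.round(proj(T,k[1]),1), "per5mm y", np.round(np.array(proj(S,k[1]+.005*ey))-proj(S,k[1]),2))
g=cv2.cvtColor(S["img"],cv2.COLOR_RGB2HSV)
print("side col 300-306 mean V, rows 160-192\n",dict(zip(range(158,194),g[158:194,300:307,2].mean(1).round().astype(int))))
gt=T["img"].mean(2)
pts=[proj(T,c0+a*ey+[0,0,.076]+0*ex) for a in np.arange(.01,.05,.002)]
print("top profile along ey at z.076",[(round(a*1000),int(cv2.getRectSubPix(T["img"],(1,1),tuple(map(float,q))).mean())) for a,q in zip(np.arange(.01,.05,.002),pts)])
print("block top z.05",[(round(a*1000),int(cv2.getRectSubPix(T["img"],(1,1),tuple(map(float,proj(T,c0+a*ey+[0,0,.05])))).mean())) for a in np.arange(.02,.06,.002)])
E
```

```text
block end bottom pred side [302.5 186.5] top [346.2 229.1] per5mm y [0.02 0.83]
head end bottom pred side [303.  173.2] top [351.7 225.8] per5mm y [0.02 0.8 ]
head end top pred side [303.3 167.3] top [352.7 224.6] per5mm y [0.02 0.8 ]
block end top pred side [303.1 175.3] top [348.  226.7] per5mm y [0.02 0.81]
side col 300-306 mean V, rows 160-192
 {158: np.int64(177), 159: np.int64(204), 160: np.int64(171), 161: np.int64(113), 162: np.int64(79), 163: np.int64(75), 164: np.int64(83), 165: np.int64(101), 166: np.int64(115), 167: np.int64(121), 168: np.int64(127), 169: np.int64(130), 170: np.int64(130), 171: np.int64(123), 172: np.int64(105), 173: np.int64(80), 174: np.int64(60), 175: np.int64(49), 176: np.int64(42), 177: np.int64(40), 178: np.int64(39), 179: np.int64(39), 180: np.int64(39), 181: np.int64(39), 182: np.int64(39), 183: np.int64(39), 184: np.int64(40), 185: np.int64(48), 186: np.int64(67), 187: np.int64(70), 188: np.int64(60), 189: np.int64(53), 190: np.int64(48), 191: np.int64(47), 192: np.int64(47), 193: np.int64(47)}
top profile along ey at z.076 [(10, 17), (12, 17), (14, 24), (16, 34), (18, 53), (20, 67), (22, 64), (24, 57), (26, 52), (28, 49), (30, 48), (32, 50), (34, 49), (36, 46), (38, 38), (40, 26), (42, 23), (44, 26), (46, 32), (48, 38)]
block top z.05 [(20, 55), (22, 52), (24, 51), (26, 52), (28, 48), (30, 42), (32, 39), (34, 34), (36, 26), (38, 23), (40, 27), (42, 33), (44, 39), (46, 41), (48, 42), (50, 42), (52, 42), (54, 44), (56, 50), (58, 62)]
```

The offsets agree to about 2 mm, so I'll lower to just above the walls, then go in.

```bash
python3 inch.py '[[0.001,-0.001,0.02,0,0,0,0.03],[0.001,-0.001,0.038,0,0,0,0.03],[0.001,-0.001,0.045,0,0,0,0.03],[0.001,-0.001,0.045,0,0,0,0.03],[0.001,-0.001,0.045,0,0,0,0.03],[0.001,-0.001,0.045,0,0,0,0.03]]'; python3 - <<'E'
from h import *
go((.5012,-.2224,.045),103.8)
S=grab("side")
z=lambda f,x,y,w,h:cv2.resize(f["img"][y:y+h,x:x+w],(640,480),interpolation=cv2.INTER_CUBIC)[:,:,::-1]
cv2.imwrite("pics/v3.png",z(S,275,165,60,45))
E
```

```text
clock: 9.93
position: [0.5014, -0.2222, 0.06]
tcp_rot: [1.938, 2.471, 0.001]
force: [-1.7, 0.3, -2.8]
gripper_width: 0.0444
gripper_force: 62.9
d [-0.0001 -0.0003  0.015 ] rot [0.001  0.0006 0.0001] rows 0.24
```

View pics/v3.png

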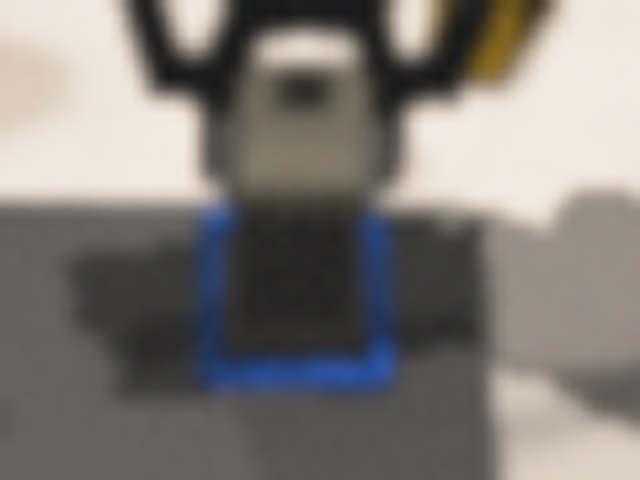

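The block's foot spans crop columns 230 to 362, centred between the blue walls (about 205 and 390), so I'll lower it in.

```bash
python3 inch.py '[[0,0,0.005,0,0,0,0.03],[0,0,0.009,0,0,0,0.03],[0,0,0.012,0,0,0,0.03],[0,0,0.015,0,0,0,0.03],[0,0,0.015,0,0,0,0.03],[0,0,0.015,0,0,0,0.03],[0,0,0.015,0,0,0,0.03]]'; python3 - <<'E'
from h import *
go((.5012,-.2224,.045),103.8);S,T=grab("side"),grab("top")
z=lambda f,x,y,w,h:cv2.resize(f["img"][y:y+h,x:x+w],(400,300),interpolation=cv2.INTER_CUBIC)[:,:,::-1]
cv2.imwrite("pics/v4.png",np.hstack([z(S,275,165,60,45),z(T,320,195,80,60)]))
E
```

```text
clock: 10.85
position: [0.5009, -0.2222, 0.045]
tcp_rot: [1.938, 2.472, -0.001]
force: [-1.7, -0.4, 6.3]
gripper_width: 0.0443
gripper_force: 63.8
d [-0.0003  0.0002 -0.    ] rot [-0.      0.0006  0.0002] rows 0.01
```

View pics/v4.png

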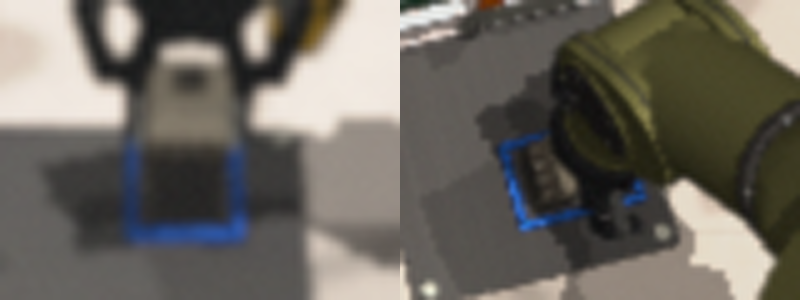

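Contact comes at the expected floor height, with the foot inside the walls in both views. Releasing and rising.

```bash
python3 inch.py '[[0,0,0,0,0,0,0.075],[0,0,0,0,0,0,0.075],[0,0,0,0,0,0,0.075],[0,0,-0.03,0,0,0,0.075],[0,0,-0.08,0,0,0,0.075],[0,0,-0.14,0,0,0,0.075],[0,0,-0.2,0,0,0,0.075],[0,0,-0.22,0,0,0,0.075],[0,0,-0.22,0,0,0.188,0.075]]'; python3 - <<'E'
from h import *
go((.6032,-.1510,.25),13.8);go((.6032,-.1510,.148),13.8)
E
```

```text
clock: 12.08
position: [0.5021, -0.2222, 0.2664]
tcp_rot: [2.164, 2.272, 0.004]
force: [-0.1, 0.5, -1.2]
gripper_width: 0.075
gripper_force: 0.0
d [0.0663 0.1044 0.0168] rot [ 0.0042 -0.0019  1.3785] rows 7.33
d [0.0664 0.104  0.1188] rot [ 0.0042 -0.0019  1.3785] rows 7.33
```

```bash
python3 inch.py '[[0,0,0,0,0,0.188,0.06],[0,0,0,0,0,0.376,0.06],[0.02,0.03,0,0,0,0.56,0.06],[0.04,0.06,0,0,0,0.75,0.06],[0.06,0.09,0,0,0,0.94,0.06],[0.066,0.104,0.01,0,0,1.12,0.06],[0.066,0.104,0.017,0,0,1.3,0.06],[0.066,0.104,0.017,0,0,1.378,0.06],[0.066,0.104,0.017,0,0,1.378,0.06],[0.066,0.104,0.017,0,0,1.378,0.06]]'; python3 - <<'E'
from h import *
go((.6032,-.1510,.148),13.8);S,T=grab("side"),grab("top")
z=lambda f,x,y,w,h:cv2.resize(f["img"][y:y+h,x:x+w],(400,300),interpolation=cv2.INTER_CUBIC)[:,:,::-1]
cv2.imwrite("pics/v5.png",np.hstack([z(S,240,140,100,75),z(T,320,180,80,60)]))
E
```

```text
clock: 13.32
position: [0.6012, -0.1506, 0.2474]
tcp_rot: [-3.117, -0.388, -0.0]
force: [-0.2, 0.4, -1.0]
gripper_width: 0.0602
gripper_force: 0.0
d [0.0018 0.0009 0.0994] rot [-0.     -0.0001  0.0069] rows 1.59
```

View pics/v5.png

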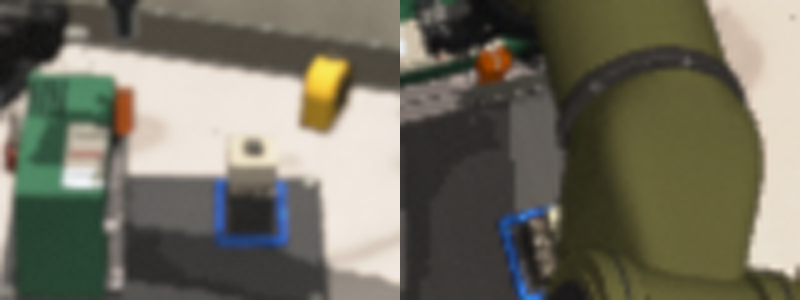

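The contactor stands seated and free in the nest, with the fingers above the orange tab. Descend and pinch.

```bash
python3 inch.py '[[0.001,0.001,0.04,0,0,0.007,0.06],[0.001,0.001,0.08,0,0,0.007,0.06],[0.001,0.001,0.097,0,0,0.007,0.06],[0.001,0.001,0.097,0,0,0.007,0.06],[0.001,0.001,0.097,0,0,0.007,0.01],[0.001,0.001,0.097,0,0,0.007,0.01],[0.001,0.001,0.097,0,0,0.007,0.01],[0.001,0.001,0.097,0,0,0.007,0.01],[0.001,0.001,0.097,0,0,0.007,0.01],[0.001,0.001,0.097,0,0,0.007,0.01]]' 60; python3 - <<'E'
from h import *
s=bot.state();p=s["position"];th=np.radians(13.8);ey=np.array([-np.sin(th),np.cos(th),0]);go(p+.03*ey,13.8);go((.6032,-.1510,.15),13.8)
E
```

```text
clock: 14.68
position: [0.6035, -0.1516, 0.152]
tcp_rot: [3.118, 0.374, 0.004]
force: [-1.3, -0.1, 6.5]
gripper_width: 0.0186
gripper_force: 59.0
d [-0.0001 -0.03   -0.    ] rot [ 0.0014 -0.0025 -0.0018] rows 0.48
d [-0.0001 -0.0007  0.002 ] rot [ 0.0014 -0.0025 -0.0018] rows 0.03
```

```bash
python3 inch.py '[[0,-0.003,0,0,0,0,0.01],[0,-0.007,0,0,0,0,0.01],[0,-0.011,0,0,0,0,0.01],[0,-0.015,0,0,0,0,0.01],[0,-0.019,0,0,0,0,0.01],[0,-0.023,0,0,0,0,0.01],[0,-0.027,0,0,0,0,0.01],[0,-0.029,0,0,0,0,0.01],[0,-0.03,0,0,0,0,0.01],[0,-0.03,0,0,0,0,0.01],[0,-0.03,0,0,0,0,0.01],[0,-0.03,0,0,0,0,0.01]]'; python3 - <<'E'
from h import *
s=bot.state();p=s["position"];th=np.radians(13.8);ex=np.array([np.cos(th),np.sin(th),0]);ey=np.array([-np.sin(th),np.cos(th),0])
d=p-np.array([.6035,-.1516,.152]);print("moved",d@ex,d@ey,d[2],"F along y",s["force"]@ey)
S,T=grab("side"),grab("top")
z=lambda f,x,y,w,h:cv2.resize(f["img"][y:y+h,x:x+w],(400,600),interpolation=cv2.INTER_CUBIC)[:,:,::-1]
cv2.imwrite("pics/v6.png",np.hstack([z(S,245,145,50,75),z(T,310,165,50,75)]))
E
```

```text
clock: 16.18
position: [0.5974, -0.1266, 0.152]
tcp_rot: [3.114, 0.37, 0.007]
force: [2.4, -7.0, 4.4]
gripper_width: 0.019
gripper_force: 59.1
moved 4.9469997336001406e-05 0.025737449142965628 3.981547503714711e-05 F along y -7.331054478416773
```

View pics/v6.png

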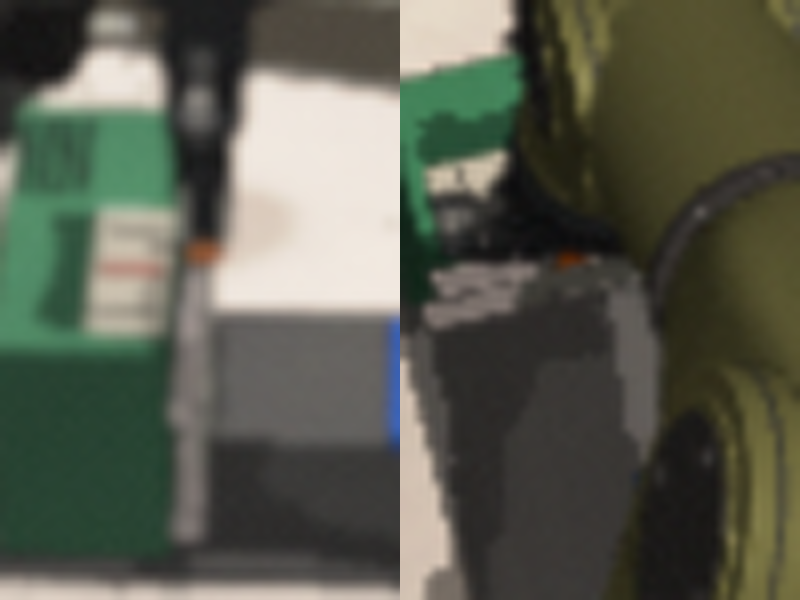

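The side crop shows the tab's orange lower end at px (270.4,176.5) and the red mark at row ~178.5. Next I'll compute the opening from the tab's underside.

```bash
python3 - <<'E'
from h import *
S,T=grab("side"),grab("top")
th=np.radians(13.8);ex=np.array([np.cos(th),np.sin(th),0]);ey=np.array([-np.sin(th),np.cos(th),0]);o=np.array([.5706,-.1693,0])
print("side col 269-271 R-B rows 172-182",[(r,int(S["img"][r,269:272,0].mean())-int(S["img"][r,269:272,2].mean())) for r in range(170,183)])
for y in(.010,.030,.035,.040,.045): print(y,"side bottom edge +y face",np.round(proj(S,o+.036*ex+(y+.01)*ey+[0,0,.138]),2),"top bottom front",np.round(proj(T,o+.028*ex+y*ey+[0,0,.142]),2))
for n,f,b in(("S",S,(262,165,280,185)),("T",T,(322,185,345,205))):
    m=cv2.moments(mask(f,(3,130,80),(18,255,255),b),True);print(n,m["m00"],m["m10"]/m["m00"],m["m01"]/m["m00"])
m=mask(S,(170,60,80),(180,255,255),(250,170,270,185))|mask(S,(0,60,80),(8,255,255),(250,170,267,185));m=cv2.moments(m,True);print("red",m["m10"]/m["m00"],m["m01"]/m["m00"],"pred",proj(S,o+.069*ex+.04*ey+[0,0,.132]))
s=bot.state();print(s["position"],s["force"]@ey,s["clock"])
E
```

```text
side col 269-271 R-B rows 172-182 [(170, 2), (171, 0), (172, 2), (173, 1), (174, 17), (175, 53), (176, 79), (177, 63), (178, 30), (179, 17), (180, 16), (181, 16), (182, 15)]
0.01 side bottom edge +y face [270.59 173.69] top bottom front [338.11 196.43]
0.03 side bottom edge +y face [270.34 177.  ] top bottom front [332.5  197.81]
0.035 side bottom edge +y face [270.27 177.84] top bottom front [331.09 198.15]
0.04 side bottom edge +y face [270.21 178.69] top bottom front [329.69 198.5 ]
0.045 side bottom edge +y face [270.15 179.53] top bottom front [328.28 198.84]
S 4.0 270.0 175.75
T 2.0 330.5 197.0
red 262.0 178.0 pred (np.float64(260.9213926382527), np.float64(178.2077700464776))
[ 0.59741402 -0.12659825  0.15202873] -7.89018452448711 16.375
```

Opening is about 25 mm by vision, travel and spring force alike. I'll add 5 mm of command and hold.

```bash
python3 inch.py '[[0,-0.002,0,0,0,0,0.01],[0,-0.004,0,0,0,0,0.01],[0,-0.005,0,0,0,0,0.01],[0,-0.005,0,0,0,0,0.01],[0,-0.005,0,0,0,0,0.01],[0,-0.005,0,0,0,0,0.01]]'; python3 - <<'E'
from h import *
s=bot.state();p=s["position"];th=np.radians(13.8);ey=np.array([-np.sin(th),np.cos(th),0]);d=p-np.array([.6035,-.1516,.152]);print("moved",d@ey,"F",s["force"]@ey)
S=grab("side");print([(r,int(S["img"][r,269:272,0].mean())-int(S["img"][r,269:272,2].mean())) for r in range(173,183)])
E
```

```text
clock: 17.12
position: [0.5963, -0.1222, 0.152]
tcp_rot: [3.113, 0.369, 0.007]
force: [2.9, -8.3, 3.8]
gripper_width: 0.019
gripper_force: 59.1
moved 0.030230945669873742 F -8.763841865918582
[(173, 1), (174, 2), (175, 23), (176, 65), (177, 87), (178, 59), (179, 25), (180, 16), (181, 16), (182, 16)]
```

Travel is now 30.2 mm with 8.8 N of spring force, against about 9 N expected at half open. Now I'll hold for over 2 s.

```bash
for i in 1; do python3 inch.py '[[0,0,0,0,0,0,0.01],[0,0,0,0,0,0,0.01],[0,0,0,0,0,0,0.01],[0,0,0,0,0,0,0.01],[0,0,0,0,0,0,0.01],[0,0,0,0,0,0,0.01],[0,0,0,0,0,0,0.01],[0,0,0,0,0,0,0.01],[0,0,0,0,0,0,0.01],[0,0,0,0,0,0,0.01],[0,0,0,0,0,0,0.01],[0,0,0,0,0,0,0.01]]'; done; python3 inch.py '[[0,0,0,0,0,0,0.01],[0,0,0,0,0,0,0.01],[0,0,0,0,0,0,0.01],[0,0,0,0,0,0,0.01],[0,0,0,0,0,0,0.01],[0,0,0,0,0,0,0.01],[0,0,0,0,0,0,0.01],[0,0,0,0,0,0,0.01],[0,0,0,0,0,0,0.01],[0,0,0,0,0,0,0.01]]'; python3 - <<'E'
from h import *
s=bot.state();p=s["position"];th=np.radians(13.8);ey=np.array([-np.sin(th),np.cos(th),0]);d=p-np.array([.6035,-.1516,.152]);m=d@ey;F=s["force"]@ey;print(m,F)
if .027<m<.033 and F<-7.5: print(bot.job_done())
E
```

```text
clock: 18.68
position: [0.5963, -0.1222, 0.152]
tcp_rot: [3.113, 0.369, 0.007]
force: [3.7, -8.7, 2.9]
gripper_width: 0.0188
gripper_force: 59.1
clock: 19.92
position: [0.5963, -0.1222, 0.152]
tcp_rot: [3.113, 0.369, 0.007]
force: [3.2, -8.3, 3.7]
gripper_width: 0.0187
gripper_force: 59.1
0.03024255103838696 -8.846463129509997
the job is handed in; nothing more can be done
None
```

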